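# Unclamp an optical cell and hold it in the beam

## Task

The glass cell in the carrier block needs a transmission check. Take the slot key from its stand, turn the slotted screw on the carrier a quarter turn anticlockwise (seen from above) to its stop so that the clamp swings fully off the cell, and put the key back standing in its stand; then pick the cell up by its two wide frosted faces only, never touching the polished windows, and hold it still and upright in the middle of the gap of the beam checker, with the light passing squarely in through one window and out of the other, low in the cell. The checker has no cell holder: finish while holding the cell there in the gripper, clear of the checker, and leave the loupe, the dish and the sample box on the bench where they are.

Things in the scene. Friction and masses are not known exactly. Their poses are not given: they have to be found in the camera images.
- stand: Fixed black block 52 x 52 x 45 mm (height with its rubber feet), the key's stand, with one vertical round through hole, 16 mm wide with chamfered mouth, in the middle of its top. Origin: centre of its underside, on the bench; z up. Place and yaw vary; left or right of the robot.
- key: Loose slot key, 101 mm tall, 60 g, upright in the stand at the start. From the bottom: flat blade to 10 mm, 13 mm round shank to 44, 22 mm round collar 44 to 49 (rests on the stand's top; the tip is then 1 mm above the bench), flat grey handle 49 to 101, 28 mm wide (y), 11 mm thick (x): grip it across x. Origin: centre of the blade's lower edge; z up. May be put back at any yaw.
- key_tip (a point): Centre of the lower edge of the key's blade (the key's origin). The steel blade is 13 mm wide along y, 2.8 mm thick along x, a little tapered at the tip; turned half round it is the same.
- carrier: Fixed aluminium block 64 x 96 x 24 mm (height with its rubber feet) with the cell's pocket at x = 0, y = -16 mm (15 x 25 mm wide, floor 10 mm above the bench, 14 mm deep) and a 15 mm steel pillar at x = 0, y = +18 mm that bears the clamp. Origin: under its centre, on the bench; z up. Place and yaw vary; left or right of the robot.
- clamp (a joint): Captive quarter-turn screw with its flat bar (11 mm wide, 41.5 mm long from the axis, 61.5 to 64.5 mm above the bench), vertical hinge. 0: the bar points along the carrier's -y, over the cell's stopper, 1.5 mm above it. Grows anticlockwise from above to the stop at 1.57, bar along the carrier's +x. Starts at 0 to 0.12 rad; about 0.03 N m of friction; stays where left.
- clamp_slot (a point): Centre of the top of the slotted screw head, 71 mm above the bench, on the screw axis; it turns with the clamp. The slot runs along its y (the bar points along its -y): 4.4 mm wide, chamfered lips, 5.5 mm deep, open at both ends. The head is 19 mm in diameter. The blade has 0.12 rad of play either way in the slot: turn on until the bar is at its stop.
- cell: Loose glass cell with white stopper, 33 g, upright in the carrier's pocket at the start: 12.5 (x) by 22.5 (y) by 45 mm (z); the stopper (10.5 x 20 mm) adds 5 mm on top. The two wide faces, at x = +-6.25 mm, are frosted: grip there. Light passes along its y, through the windows. Origin: centre of its underside; z up.
- cell_windows: The two clear polished windows of the cell, its narrow faces at y = +-11.15 mm, 9 mm wide, set between the frosted walls (1.75 mm inside their outer faces). Fixed to the cell, same origin and axes. The gripper must not touch them.
- cell_mark (a point): The point on the cell's axis 15 mm above its underside where the light should pass; axes as the cell's.
- checker: Fixed beam checker: a base 64 x 236 mm with a rail on it (rail top 18 mm above the bench), a lamp head at its +y end and a detector head at its -y end (white boxes, tops 96 and 93 mm above the bench), each with a black lens barrel, 25 mm in diameter, pointing at the other along y. Origin: centre of its underside, on the bench; z up. Its place and yaw vary.
- beam (a point): The middle of the open gap between the two barrels, on the light's axis, 70 mm above the bench. The light runs along this point's y; the barrels begin 32 mm from it on either side.
- loupe: Small black standing loupe, 36 mm in diameter, 34 mm high; a bystander, to be left alone. Origin: centre of its underside.
- petri: Clear covered dish, 60 mm in diameter, 16 mm high; a bystander, to be left alone. Origin: centre of its underside.
- gel: White sample box with clear lid, 54 x 52 x 16 mm; a bystander, to be left alone. Origin: centre of its underside.

How it is judged:
By the outcome, as a careful person would: the job done as asked, in the order asked, and still so for the second after the job is handed in, while the arm keeps its last pose, push and grip.
It also fails if it takes over 64 s, if anything falls off the work surface, if the arm or the gripper's body presses on something with over 40 N, if the wrist force passes 120 N, or if a joint passes its speed limit or range.

## Robot

A 6-joint arm with a two-finger parallel gripper is mounted at the origin on a cart in front of the work surface, level with it; the furniture and walls round the work are solid. World frame = base frame: x ahead of the robot, y to its left, z up, the work surface at z = 0. Lengths are in m, angles in degrees, forces in N, time in s.
With the tool pointing down it reaches from about 0.35 to 0.8 m from the base axis. Payload 7.3 kg.
Tool frame: the origin (TCP) lies on the front face of the gripper's body, between the roots of the fingers; the fingertips stand 73 mm ahead of it and the grasp point (between the pads) lies 54 mm ahead of it; z points along the fingers, y is the line along which they close (so a half turn about z gives the same grasp; the last joint's range is limited). The gripper opens to 85 mm and grips with 20 to 120 N. Pads are 22 mm wide; open, the fingers measure 114 mm over their backs; the gripper's body (76 mm by 85 mm) begins 54 mm behind the grasp point. The pads swing forward as they close: fully open they stand 13 mm farther back than shut.
Start: joints at [-85.256, 19.595, 87.324, -0, 73.075, -8.365], TCP at [0.119, -0.511, 0.304] pointing down, gripper open.
Joint ranges: [-145.02, 145.02], [-44.19, 115.74], [2.07, 154.8], [-57.11, 237.11], [16.16, 152.29], [-177.93, 177.93]. Speed limits (degrees/s): [147.25, 147.25, 180, 180, 180, 180].

## Interface

Orientations are given as [roll, pitch, yaw] about the fixed x, y, z axes, in that order (R = Rz(yaw) Ry(pitch) Rx(roll)).
In Python, from rig import ctrl gives the robot as it stands.
- The arm moves only by the shell command python3 -m handwheel 'ROWS' [OPENING] [FORCE]. ROWS is JSON, one flat list of numbers, 6 for each row, row after row: the shift along the tool's x, y, z normalised to -1 to 1, where 1 is 0.5 m, then the turn, a rotation vector about the tool's x, y, z normalised to -1 to 1, where 1 is 90 degrees. In form: [dx, dy, dz, ax, ay, az, dx, dy, dz, ax, ay, az, ...]. A call has 1 to 5 rows; each row is the pose to reach, as a shift and turn from the pose commanded when the call began, along the tool's axes at that moment; what a row does not reach only later rows make up. A row lasts 1/8 s, in which the tool goes at most 62.5 mm and 10.7 degrees, less where a joint would pass 70% of its speed; a pose out of reach is approached as far as the arm can. A call with a number of a shift or a turn outside -1 to 1 is refused whole. A call with a gripper value outside its range is refused whole. OPENING is the opening, from 0 (shut) to 1 (fully open), set as the call begins (- or left out, the last holds). The fingers move at their own pace and stop on an object; FORCE is the grip in N (left out, the last holds). Time passes only in rows, so rows that repeat a pose let the fingers close. It gives the time, the measured TCP pose, the force, the opening and the grip force at its end, in the units of the state.
- ctrl.observe(): the state, without advancing time (a new reading comes with each control period).
- ctrl.camera(name): name is "side" or "top" or "wrist"; returns the picture (480x640x3 uint8, red, green, blue); there is no depth.
- ctrl.calibration(name): a dict with "intrinsics" (3x3 intrinsics, pixels), "dist_coeffs" ([k1, k2, p1, p2, k3] as OpenCV has them; the pictures are not rectified), "extrinsics" (4x4, takes a point from camera to world coordinates). Camera axes: x right, y down, z forward; pixel columns grow to the right and rows downward; lengths in m; the calibration is good to about 2 mm. A picture is of the moment at which its call begins: read the wrist's pose just before it. calibration takes no time and is no camera call; for the wrist camera it gives the pose at the moment of the call.
- ctrl.job_done(): hands the job in; it is judged then, once.
Trained networks look in the newest picture that a camera, given by its name, has taken for a name from the list of things; names that differ only in an ending like _2 or _b are one class to them, and where a whole thing is asked for, a point or a joint stands for the part that bears it (a point fixed in the world has none). Each returns a list of dicts, best first, with "confidence" (0 to 1); they miss things now and then, are a little off and sometimes report something else, mostly with a low value. They report only what shows in the picture. A call takes as long as a camera call.
- ctrl.look_for(camera, name): "bbox" ([left, top, width, height] in pixels, round what is visible of it).
- ctrl.outline_of(camera, name): "mask" (480x640 bool, what is visible of it) and "bbox" ([left, top, width, height] in pixels, round what is visible of it).
- ctrl.landmark_of(camera, name): "position" ([column, row] in pixels: a listed point, or the origin of a listed thing).
The state is a dict: "clock": time; "q": joint angles; "joint_vel": joint speeds; "effort": joint torques, N m; "ee_pos": TCP position; "tcp_rot": TCP orientation; "ft_force": force on the tool from outside, world axes, zero at the start; "moment": the same for the moment, N m; "width": opening from 0.0 (shut) to 1.0 (fully open); "gripper_force": force on a finger pad.
Only numpy, scipy, OpenCV 4.12 (cv2) and the standard library are available. Lean on these libraries where they do the work, as an engineer would, in place of code of your own. Each camera call takes 0.05 s, during which the arm holds its last target. There are 200 camera calls.

## Working session

There is one attempt and no reset: what is moved stays moved. The work goes in short steps, Python scripts to look and compute and a shell command to move; the robot and the scene stay as the last step left them, time stands still between calls to the robot, and variables do not carry over. Pictures are saved under pics/ and viewed, at most 10 in all, crops included, and the job is handed in when it is done.

```bash
ls; mkdir -p pics
python3 - <<'E'
from rig import ctrl
import cv2,numpy as np
s=ctrl.observe();print({k:np.round(v,3).tolist() for k,v in s.items()})
ims=[]
for c in("top","side"):
    im=ctrl.camera(c);k=ctrl.calibration(c);ims.append(im)
    print(c,np.round(k["intrinsics"],1).tolist(),np.round(k["dist_coeffs"],3).tolist(),np.round(k["extrinsics"],3).tolist())
    for n in["stand","key","carrier","clamp","cell","checker","loupe","petri","gel"]:
        r=ctrl.landmark_of(c,n) if n!="clamp" else ctrl.look_for(c,n)
        print(n,[(np.round(d.get("position",d.get("bbox")),1).tolist(),round(d["confidence"],2)) for d in r[:2]])
    for n in["key_tip","clamp_slot","cell_mark","beam"]:
        r=ctrl.landmark_of(c,n);print(n,[(np.round(d["position"],1).tolist(),round(d["confidence"],2)) for d in r[:2]])
    cv2.imwrite(f"pics/{c}0.png",im[:,:,::-1])
E
```

```text
pics
{'clock': 0.0, 'q': [-85.255, 19.637, 87.379, 0.0, 73.074, -8.365], 'joint_vel': [-0.027, -0.087, 0.039, 0.08, 0.019, -0.029], 'effort': [-0.001, -43.367, -24.601, -0.0, 0.008, 0.0], 'ee_pos': [0.119, -0.511, 0.303], 'tcp_rot': [-179.911, -0.013, 13.11], 'ft_force': [-0.074, -0.945, -0.565], 'moment': [-0.014, -0.011, 0.017], 'gripper_force': 0.0, 'width': 0.998}
top [[474.6, 0.0, 328.1], [0.0, 474.6, 237.6], [0.0, 0.0, 1.0]] [-0.054, 0.0, 0.0, 0.0, 0.0] [[0.018, -0.985, 0.174, 0.392], [-1.0, -0.016, 0.012, -0.02], [-0.009, -0.175, -0.985, 1.009], [0.0, 0.0, 0.0, 1.0]]
stand [([422.4, 285.3], 0.92), ([353.6, 208.5], 0.34)]
key [([419.6, 284.6], 0.58)]
carrier [([243.2, 279.0], 0.86)]
clamp [([226.2, 270.6, 28.5, 12.0], 0.67), ([312.7, 287.5, 15.1, 17.4], 0.46)]
cell [([250.7, 280.4], 0.63)]
checker [([351.2, 208.5], 0.8)]
loupe [([316.3, 294.5], 0.7)]
petri [([322.0, 255.3], 0.74)]
gel [([433.0, 206.3], 0.72)]
key_tip []
clamp_slot [([232.0, 278.3], 0.59)]
cell_mark [([251.5, 279.9], 0.43)]
beam [([354.1, 203.5], 0.61)]
side [[466.6, 0.0, 319.8], [0.0, 466.6, 237.2], [0.0, 0.0, 1.0]] [-0.003, 0.0, 0.0, 0.0, 0.0] [[0.994, -0.06, 0.091, 0.469], [-0.109, -0.574, 0.812, -0.698], [0.004, -0.817, -0.577, 0.575], [0.0, 0.0, 0.0, 1.0]]
stand [([287.3, 355.8], 0.95)]
key []
carrier [([280.7, 225.6], 0.72)]
clamp [([270.4, 192.7, 10.7, 10.6], 0.44)]
cell [([280.5, 227.8], 0.59), ([278.9, 223.6], 0.54)]
checker [([367.7, 283.7], 0.82), ([278.5, 222.2], 0.33)]
loupe [([266.5, 269.8], 0.77), ([279.1, 226.0], 0.43)]
petri [([313.7, 267.9], 0.68)]
gel [([400.3, 363.6], 0.88)]
key_tip []
clamp_slot [([280.1, 224.0], 0.63), ([275.1, 191.8], 0.51)]
cell_mark [([266.7, 268.5], 0.37)]
beam [([368.3, 258.6], 0.71)]
```

```bash
python3 -m handwheel 2>&1 | head -5
```

```text
invalid input
```

View pics/top0.png

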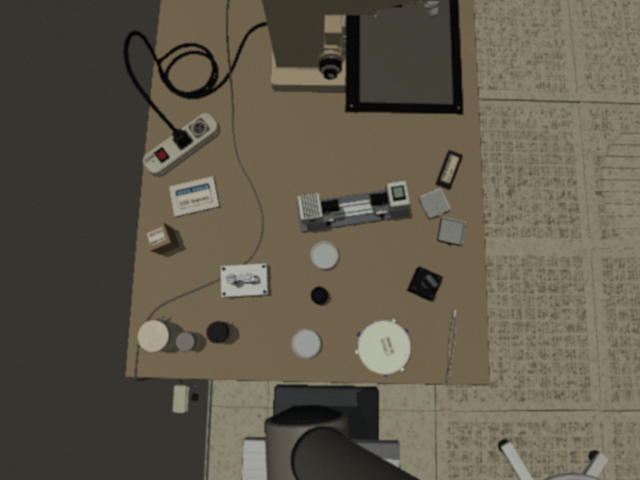

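View pics/side0.png

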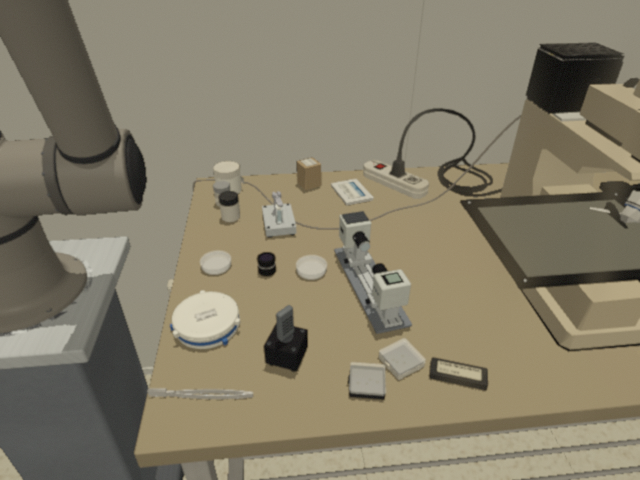

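```bash
cat > h.py <<'E'
from rig import ctrl
import cv2,numpy as np
from scipy.spatial.transform import Rotation as R
def ray(c,p,cal=None):
    k=cal or ctrl.calibration(c)
    u=cv2.undistortPoints(np.array([[p]],float),np.array(k["intrinsics"]),np.array(k["dist_coeffs"]))[0,0]
    T=np.array(k["extrinsics"]);return T[:3,3],T[:3,:3]@[u[0],u[1],1]
def at(c,p,z,cal=None):
    o,d=ray(c,p,cal);return o+d*(z-o[2])/d[2]
def proj(c,X,cal=None):
    k=cal or ctrl.calibration(c);T=np.linalg.inv(np.array(k["extrinsics"]))
    return cv2.projectPoints(np.atleast_2d(X).astype(float),cv2.Rodrigues(T[:3,:3])[0],T[:3,3],np.array(k["intrinsics"]),np.array(k["dist_coeffs"]))[0][:,0]
def tcp():
    s=ctrl.observe();return np.array(s["ee_pos"]),R.from_euler("xyz",s["tcp_rot"],degrees=True)
def go(X,yaw):
    "row (normalised) to TCP at X, pointing down, rpy (180,0,yaw)"
    p,r=tcp();t=R.from_euler("xyz",[180,0,yaw],degrees=True)
    d=r.inv().apply(np.array(X)-p)/.5;a=np.degrees((r.inv()*t).as_rotvec())/90
    print("row",np.round(np.r_[d,a],4).tolist(),"shift mm",np.round(d*500,1),"deg",np.round(a*90,1))
E
python3 - <<'E'
from h import *
for n,t,s,z in[("stand",(422.4,285.3),(287.3,355.8),0),("carrier",(243.2,279),(280.7,225.6),0),("slot",(232,278.3),(275.1,191.8),.071),("beam",(354.1,203.5),(368.3,258.6),.07),("checker",(351.2,208.5),(367.7,283.7),0),("loupe",(316.3,294.5),(266.5,269.8),0),("petri",(322,255.3),(313.7,267.9),0),("gel",(433,206.3),(400.3,363.6),0),("cell",(250.7,280.4),(280.5,227.8),.01)]:
    print(n,at("top",t,z).round(4),at("side",s,z).round(4))
E
```

```text
stand [ 0.4707 -0.2097  0.    ] [ 0.4742 -0.2047  0.    ]
carrier [0.4774 0.172  0.    ] [0.479  0.1643 0.    ]
slot [0.4724 0.1809 0.071 ] [0.4711 0.1911 0.071 ]
beam [ 0.6292 -0.0601  0.07  ] [ 0.6271 -0.0613  0.07  ]
checker [ 0.6356 -0.0568  0.    ] [ 0.6331 -0.0484  0.    ]
loupe [0.4475 0.0151 0.    ] [0.4452 0.0126 0.    ]
petri [0.5314 0.0048 0.    ] [0.537  0.0089 0.    ]
gel [ 0.6436 -0.2357  0.    ] [ 0.6471 -0.2386  0.    ]
cell [0.4739 0.154  0.01  ] [0.478  0.1408 0.01  ]
```

The top view shows the stand and key at about (425,284), the carrier at (243,280), the checker at (355,205), the petri at (324,255) and the loupe at (319,296). The side view agrees with this: stand (287,345), carrier (279,218).

Run:
```python
from h import *
p,r=tcp();T=np.array(ctrl.calibration("wrist")["extrinsics"])
print("cam in tool",r.inv().apply(T[:3,3]-p).round(3),(r.inv().as_matrix()@T[:3,:3]).round(2).tolist())
go([.40,-.21,.32],0)
```

```text
cam in tool [ 0.082  0.    -0.071] [[0.0, -0.95, -0.32], [1.0, 0.0, 0.0], [-0.0, -0.32, 0.95]]
row [0.6838, -0.4595, -0.0322, 0.0, -0.0, 0.1456] shift mm [ 341.9 -229.8  -16.1] deg [ 0.  -0.  13.1]
```

```bash
python3 -m handwheel '[0.8,-0.44,-0.01,0,0,0.1456,0.8,-0.44,-0.01,0,0,0.1456,0.8,-0.44,-0.01,0,0,0.1456,0.8,-0.44,-0.01,0,0,0.1456,0.8,-0.44,-0.01,0,0,0.1456]' 1; python3 -m handwheel '[0.2,0,0,0,0,0,0.2,0,0,0,0,0]'
python3 - <<'E'
from h import *
print(tcp()[0],tcp()[1].as_euler("xyz",degrees=True))
E
```

```text
clock: 2.02
ee_pos: [0.3506, -0.3033, 0.3076]
tcp_rot: [180.0, -0.0, -0.0]
ft_force: [1.2, -0.9, -0.1]
width: 0.998
gripper_force: 0.0
clock: 2.28
ee_pos: [0.4518, -0.3037, 0.3075]
tcp_rot: [180.0, -0.1, 0.1]
ft_force: [-0.4, -1.1, -0.2]
width: 1.001
gripper_force: 0.0
[ 0.45181065 -0.30367686  0.30750107] [ 1.79960154e+02 -5.29445228e-02  1.33489199e-01]
```

```bash
python3 -m handwheel '[0.03,-0.19,0,0,0,0,0.03,-0.19,0,0,0,0,0.03,-0.19,0,0,0,0]' >/dev/null
cat > look.py <<'E'
import sys
from h import *
def look(names,save=None,cam="wrist"):
    cal=ctrl.calibration(cam);im=ctrl.camera(cam);out={}
    if save: cv2.imwrite(f"pics/{save}.png",im[:,:,::-1])
    for n in names:
        r=ctrl.landmark_of(cam,n);out[n]=[(np.array(d["position"]),d["confidence"]) for d in r[:2]]
    return im,cal,out
E
python3 - <<'E'
from look import *
im,cal,o=look(["stand","key"],"w1")
for n in o:
    for p,c in o[n]: print(n,p.round(1),round(c,2),at("wrist",p,0 if n=="stand" else .001,cal).round(4))
for n in ["stand","key"]:
  for d in ctrl.outline_of("wrist",n)[:1]:
    m=d["mask"];print(n,d["bbox"],d["confidence"],m.sum())
    np.save(n+"_m.npy",m)
import pickle;pickle.dump(cal,open("cal1.pkl","wb"))
E
```

```text
stand [316.  205.6] 0.65 [ 0.4686 -0.2069  0.    ]
key [318.2 206.4] 0.6 [ 0.4679 -0.2094  0.001 ]
stand [286.0, 174.9, 63.4, 71.8] 0.65 1929
key [306.5, 203.1, 25.9, 37.6] 0.93 709
```

View pics/w1.png

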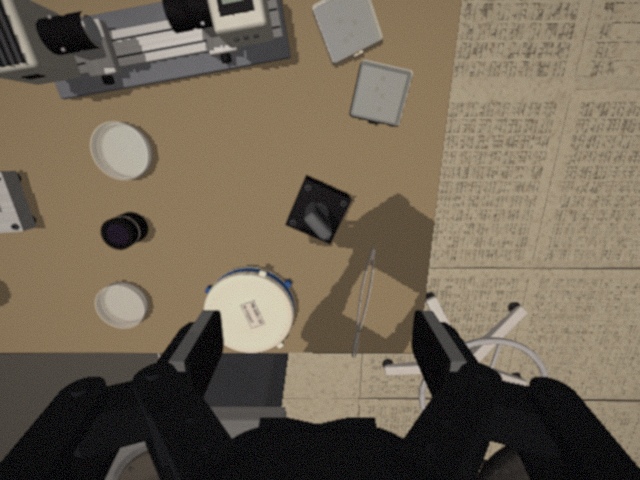

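The wrist view shows the stand as a diamond centred at (318,210), with the key handle leaning toward (320,222). The loupe is at (124,230), the petri at (121,150) and the checker at upper left.

```bash
python3 -m handwheel '[-0.034,0,0.195,0,0,0,-0.034,0,0.195,0,0,0,-0.034,0,0.195,0,0,0]'
cat > fit.py <<'E'
from h import *
from scipy.optimize import minimize
def box(sx,sy,z0,z1,cx=0,cy=0):
    return np.array([[cx+a*sx/2,cy+b*sy/2,z] for a in(-1,1) for b in(-1,1) for z in(z0,z1)])
def cyl(d,z0,z1,cx=0,cy=0):
    t=np.linspace(0,2*np.pi,24,endpoint=False)
    return np.array([[cx+d/2*np.cos(a),cy+d/2*np.sin(a),z] for a in t for z in(z0,z1)])
KEY=[box(.011,.028,.050,.102),cyl(.022,.045,.050)]
STAND=[box(.052,.052,.006,.045)]
CELL=[box(.0125,.0225,.024,.055),box(.0105,.020,.055,.060)]
def render(parts,v,cam,cal,S=4):
    c,s=np.cos(v[2]),np.sin(v[2]);m=np.zeros((480*S//4*1,640*S//4),np.uint8) if 0 else np.zeros((480,640),np.uint8)
    for P in parts:
        W=P@np.array([[c,s,0],[-s,c,0],[0,0,1]])+[v[0],v[1],0]
        h=cv2.convexHull(proj(cam,W,cal).astype(np.float32))
        cv2.fillConvexPoly(m,np.round(h*16).astype(np.int32),255,cv2.LINE_AA,4)
    return m/255.
def fit(parts,mask,v0,cam,cal,yaws):
    m=mask.astype(float);best=None
    f=lambda v:1-np.minimum(r:=render(parts,v,cam,cal),m).sum()/np.maximum(r,m).sum()
    for y in yaws:
        s0=np.array([v0[0],v0[1],y]);sim=s0+np.array([[0,0,0],[.006,0,0],[0,.006,0],[0,0,.25]])
        r=minimize(f,s0,method="Nelder-Mead",options=dict(initial_simplex=sim,maxiter=150,xatol=1e-4,fatol=1e-4))
        if best is None or r.fun<best.fun:best=r
    return best.x,1-best.fun
E
python3 - <<'E'
from look import *;from fit import *
im,cal,o=look(["stand","key"],"w2")
for n,P,ys in(("key",KEY,[0,.8,1.6,2.4]),("stand",STAND,[0,.4,.8,1.2])):
    for p,c in o[n]: print(n,p.round(1),round(c,2),at("wrist",p,0,cal).round(4))
    for d in ctrl.outline_of("wrist",n)[:1]:
        x,i=fit(P,d["mask"],(.469,-.208),"wrist",cal,ys);print(d["bbox"],x[:2].round(4),np.degrees(x[2]).round(1),"iou",i.round(3))
        r=render(P,x,"wrist",cal);cs=cv2.findContours((r>.5).astype(np.uint8),0,1)[0];im=cv2.drawContours(im.copy(),cs,-1,(255,0,0) if n=="key" else (0,255,0),1)
        cs=cv2.findContours(d["mask"].astype(np.uint8),0,1)[0];im=cv2.drawContours(im,cs,-1,(255,255,0),1)
cv2.imwrite("pics/w2f.png",cv2.resize(im[100:400,160:480,::-1],None,fx=1.8,fy=1.8))
E
```

```text
clock: 3.28
ee_pos: [0.4458, -0.2099, 0.2078]
tcp_rot: [-179.8, 0.3, -0.1]
ft_force: [-0.3, -0.7, -0.3]
width: 1.001
gripper_force: 0.0
key [317.5 206.7] 0.69 [ 0.4683 -0.2102  0.    ]
key [312.2 204.5] 0.16 [ 0.4702 -0.2057  0.    ]
[294.2, 203.8, 42.7, 54.7] [ 0.4705 -0.2086] -55.5 iou 0.881
stand [312.5 204.2] 0.88 [ 0.4705 -0.2059  0.    ]
[266.8, 165.2, 93.6, 98.5] [ 0.4707 -0.2085] 66.0 iou 0.678
```

View pics/w2f.png

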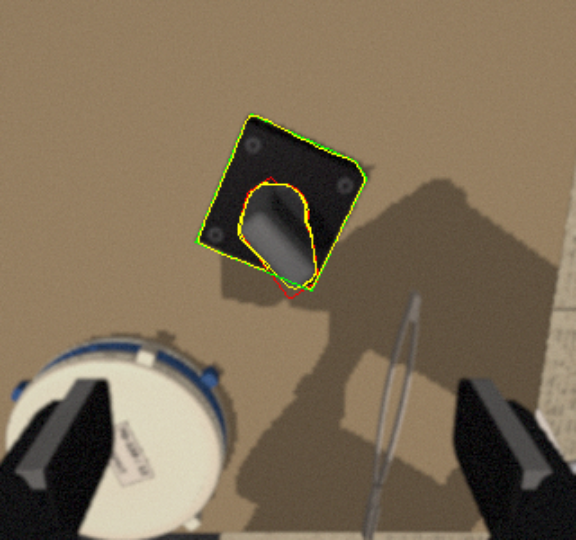

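The key fit (0.4705,-0.2086) and the stand fit (0.4707,-0.2085) agree. The outlines overlay well, with the handle's wide direction about 35° from world x.

Run:
```python
from h import *
go([.4706,-.2086,.208],35)
```

```text
row [0.0446, -0.0037, 0.0072, 0.0019, -0.0015, -0.389] shift mm [22.3 -1.9  3.6] deg [  0.2  -0.1 -35. ]
```

```bash
python3 -m handwheel '[0.0446,-0.003,0,0,0,-0.389,0.0446,-0.003,0,0,0,-0.389,0.0446,-0.003,0,0,0,-0.389,0.0446,-0.003,0,0,0,-0.389,0.0446,-0.003,0,0,0,-0.389]'
python3 - <<'E'
from look import *;from fit import *
im,cal,o=look([],"w3")
KEY2=[np.vstack([box(.011,.028,.050,.094),box(.011,.016,.1,.102)]),KEY[1]]
for n,P,ys in(("key",KEY2,[-.96,-.7,-1.2]),("stand",STAND,[.1,.4,.8,1.2])):
    for d in ctrl.outline_of("wrist",n)[:1]:
        x,i=fit(P,d["mask"],(.469,-.208),"wrist",cal,ys);print(n,d["bbox"],x[:2].round(4),np.degrees(x[2]).round(1),"iou",i.round(3))
for i in range(4): print(ctrl.observe()["ee_pos"],ctrl.observe()["tcp_rot"])
cv2.imwrite("pics/w3f.png",im[:,:,::-1])
go([.4706,-.2086,.133],35)
E
```

```text
clock: 4.15
ee_pos: [0.4702, -0.2084, 0.2109]
tcp_rot: [179.9, -0.0, 35.0]
ft_force: [-0.4, 0.5, -0.0]
width: 1.006
gripper_force: 0.0
key [304.9, 235.9, 26.3, 64.8] [ 0.4691 -0.2102] -51.6 iou 0.91
stand [267.4, 195.3, 95.4, 94.3] [ 0.4708 -0.2087] 66.1 iou 0.76
[ 0.46985863 -0.20831161  0.21036556] [ 1.79935237e+02 -2.24092465e-02  3.49647485e+01]
[ 0.46985863 -0.20831161  0.21036556] [ 1.79935237e+02 -2.24092465e-02  3.49647485e+01]
[ 0.46985863 -0.20831161  0.21036556] [ 1.79935237e+02 -2.24092465e-02  3.49647485e+01]
[ 0.46985863 -0.20831161  0.21036556] [ 1.79935237e+02 -2.24092465e-02  3.49647485e+01]
row [0.0008, 0.0011, 0.1547, 0.0007, -0.0002, -0.0004] shift mm [ 0.4  0.6 77.4] deg [ 0.1 -0.  -0. ]
```

View pics/w3.png

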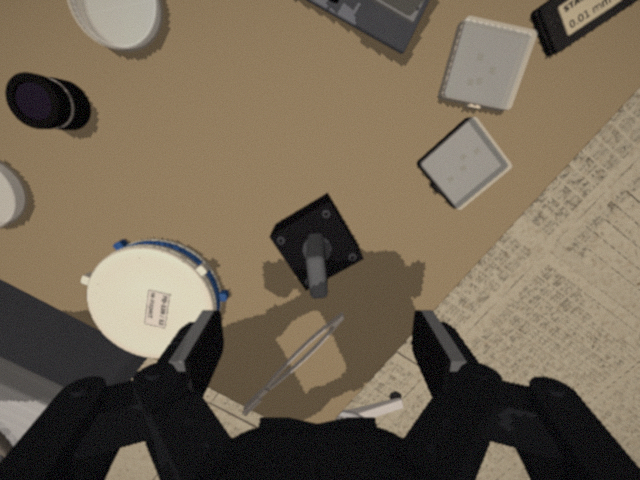

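The wrist view shows the key at (318,235)–(318,298), lying along the image vertical and centred between the fingers. I'll descend and grip.

```bash
python3 -m handwheel '[0,0,0.08,0,0,-0.02,0,0,0.155,0,0,-0.02,0,0,0.155,0,0,-0.02]'; python3 -m handwheel '[0,0,0,0,0,0,0,0,0,0,0,0,0,0,0,0,0,0,0,0,0,0,0,0,0,0,0,0,0,0]' 0 60;python3 -m handwheel '[0,0,0,0,0,0,0,0,0,0,0,0,0,0,0,0,0,0]'
```

```text
clock: 4.68
ee_pos: [0.4684, -0.2075, 0.1304]
tcp_rot: [-179.7, 0.1, 36.8]
ft_force: [0.6, 0.4, 0.7]
width: 0.997
gripper_force: 0.0
clock: 5.3
ee_pos: [0.4698, -0.2083, 0.133]
tcp_rot: [179.9, -0.0, 36.8]
ft_force: [-1.6, 1.0, 6.7]
width: 0.122
gripper_force: 58.5
clock: 5.68
ee_pos: [0.4698, -0.2083, 0.1329]
tcp_rot: [179.9, -0.0, 36.8]
ft_force: [-1.2, -0.2, 6.7]
width: 0.123
gripper_force: 58.5
```

```bash
python3 -m handwheel '[0,0,-0.1,0,0,0,0,0,-0.225,0,0,0,0,0,-0.234,0,0,0]'
python3 - <<'E'
from look import *
go([.472,.14,.25],90)
E
```

```text
clock: 6.05
ee_pos: [0.4712, -0.2091, 0.2537]
tcp_rot: [179.5, -0.2, 36.8]
ft_force: [0.8, -0.4, -1.3]
width: 0.125
gripper_force: 60.6
row [0.4198, -0.558, 0.0039, 0.006, 0.0007, -0.5909] shift mm [ 209.9 -279.     2. ] deg [  0.5   0.1 -53.2]
```

```bash
python3 -m handwheel '[0.42,-0.558,0,0,0,-0.591,0.42,-0.558,0,0,0,-0.591,0.42,-0.558,0,0,0,-0.591,0.42,-0.558,0,0,0,-0.591,0.42,-0.558,0,0,0,-0.591]'; python3 -m handwheel '[0.063,-0.033,0,0,0,0,0.063,-0.033,0,0,0,0,0.063,-0.033,0,0,0,0]'
python3 - <<'E'
from look import *
go([.472,.14,.25],90)
im,cal,o=look(["clamp_slot","carrier","cell","key_tip"],"w4")
for n,z in(("clamp_slot",.071),("carrier",0),("cell",.01),("key_tip",.118)):
    for p,c in o[n]: print(n,p.round(1),round(c,2),at("wrist",p,z,cal).round(4))
E
```

```text
clock: 6.68
ee_pos: [0.4697, 0.1062, 0.2483]
tcp_rot: [-179.9, 0.0, 90.3]
ft_force: [1.8, -0.2, 0.1]
width: 0.125
gripper_force: 60.4
clock: 7.05
ee_pos: [0.4539, 0.1354, 0.2487]
tcp_rot: [-180.0, 0.0, 90.0]
ft_force: [-0.3, 0.0, -0.7]
width: 0.122
gripper_force: 60.4
row [0.0092, 0.0362, -0.0027, -0.0005, 0.0003, 0.0002] shift mm [ 4.6 18.1 -1.3] deg [-0.  0.  0.]
clamp_slot [338.5 182.3] 0.85 [0.4694 0.1833 0.071 ]
carrier [336.1 192.2] 0.58 [0.4718 0.1642 0.    ]
cell [336.5 206.4] 0.49 [0.4719 0.1523 0.01  ]
key_tip [316.1 266.2] 0.69 [0.4529 0.135  0.118 ]
```

View pics/w4.png

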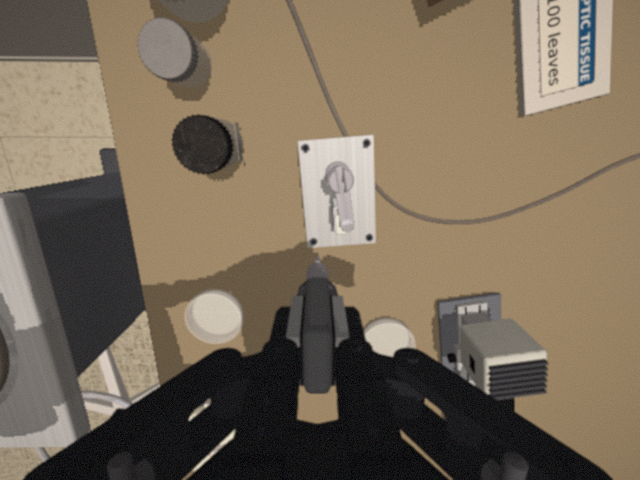

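The wrist view shows the carrier plate between corners (298,140) and (377,244), with the screw head and slot at (340,178). The bar points down to (347,228), and the held key's tip is at (317,262).

Run:
```python
from look import *
cal=ctrl.calibration("wrist")
S=np.array([at("wrist",p,.024,cal) for p in[(305,148),(366,143),(369,237),(313,241)]])[:,:2]
print(S.round(4),S.mean(0).round(4))
for a,b in((0,3),(1,2)): d=S[a]-S[b];print("yaw",np.degrees(np.arctan2(d[1],d[0]))-90)
for a,b in((1,0),(2,3)): d=S[a]-S[b];print("yaw",np.degrees(np.arctan2(d[1],d[0])))
a=at("wrist",(340,178),.071,cal);b=at("wrist",(347,228),.0645,cal);d=a-b;print(a,b,np.degrees(np.arctan2(d[1],d[0]))-90)
go([.469,.155,.222],90)
```

```text
[[0.4437 0.2056]
 [0.4959 0.2096]
 [0.5026 0.1256]
 [0.4502 0.1217]] [0.4731 0.1656]
yaw 4.416572955835662
yaw 4.602914624358618
yaw 4.422948102505896
yaw 4.2517073865342505
[0.47110416 0.18592861 0.071     ] [0.47800709 0.14561886 0.0645    ] 9.717472838169925
row [0.0403, 0.0294, 0.0543, -0.0001, 0.0001, -0.0011] shift mm [20.1 14.7 27.1] deg [-0.   0.  -0.1]
```

```bash
python3 -m handwheel '[0.04,0.034,0.054,0,0,-0.1,0.04,0.034,0.054,0,0,-0.1,0.04,0.034,0.054,0,0,-0.1]'
python3 - <<'E'
from look import *
im,cal,o=look(["clamp_slot","cell","key_tip"],"w5")
p,r=tcp()
zt=p[2]-.132
for n,z in(("clamp_slot",.071),("cell",.01),("key_tip",zt)):
    for q,c in o[n]: print(n,q.round(1),round(c,2),at("wrist",q,z,cal).round(4))
print(p,r.as_euler("xyz",degrees=True),zt)
cv2.imwrite("pics/w5c.png",cv2.resize(im[80:360,180:460,::-1],None,fx=2.1,fy=2.1,interpolation=cv2.INTER_CUBIC))
E
```

```text
clock: 7.68
ee_pos: [0.4709, 0.1553, 0.2225]
tcp_rot: [-180.0, 0.0, 98.9]
ft_force: [-0.5, -0.4, -0.4]
width: 0.122
gripper_force: 60.4
clamp_slot [325.5 216.6] 0.93 [0.4719 0.1839 0.071 ]
cell [317.8 237.1] 0.69 [0.4719 0.15   0.01  ]
cell [318.4 267.6] 0.34 [0.4771 0.1209 0.01  ]
key_tip [316.5 266.1] 0.63 [0.4702 0.1546 0.091 ]
[0.47096751 0.15541741 0.22297178] [1.79937151e+02 9.76640439e-03 9.89344365e+01] 0.09097177734287787
```

View pics/w5c.png

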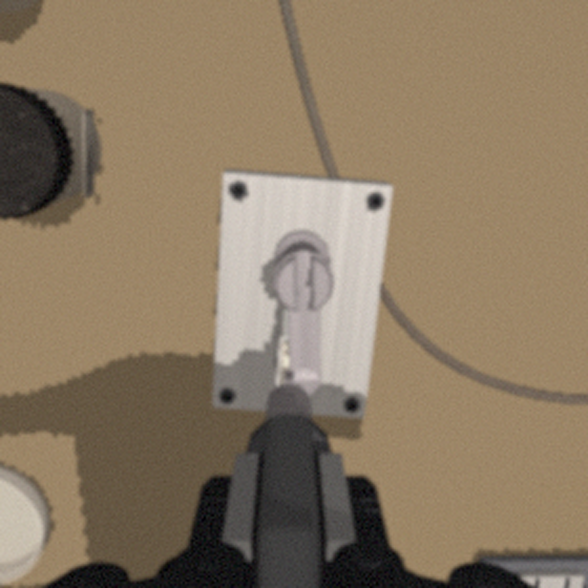

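The crop shows the slotted head at (303,282) with its slot nearly vertical in the image, so the yaw matches within about 2°. The held key's axis is at column 290.

```bash
python3 -m handwheel '[0.057,0.0116,0.01,0,0,0,0.057,0.0116,0.026,0,0,0,0.057,0.0116,0.026,0,0,0]'
python3 - <<'E'
from look import *
im,cal,o=look(["clamp_slot","key_tip"],"w6")
p,r=tcp();zt=p[2]-.132
for n,z in(("clamp_slot",.071),("key_tip",zt)):
    for q,c in o[n]: print(n,q.round(1),round(c,2),at("wrist",q,z,cal).round(4))
print(p,zt)
cv2.imwrite("pics/w6c.png",cv2.resize(im[190:310,240:400,::-1],None,fx=5,fy=5,interpolation=cv2.INTER_CUBIC))
E
```

```text
clock: 8.25
ee_pos: [0.4717, 0.1844, 0.2088]
tcp_rot: [-179.9, 0.0, 99.0]
ft_force: [0.3, -0.3, -0.6]
width: 0.12
gripper_force: 60.4
clamp_slot [316.9 263.5] 0.87 [0.4713 0.1831 0.071 ]
key_tip [316.  264.3] 0.55 [0.4704 0.185  0.0775]
[0.47228007 0.18430298 0.20947989] 0.0774798944847519
```

View pics/w6c.png

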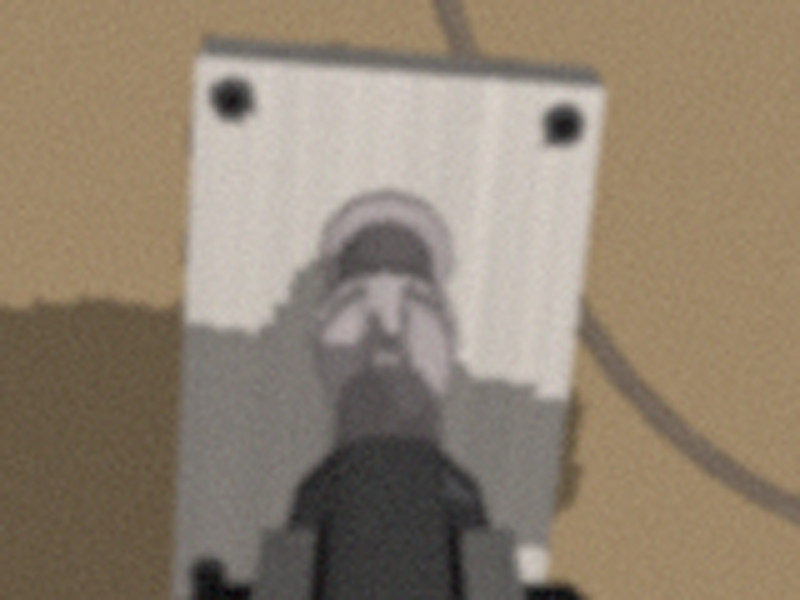

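The crop shows the slot at column 390, in line with the key axis at 388 and parallel to it. I'll lower the key.

```bash
python3 -m handwheel '[0,0,0.008,0,0,0,0,0,0.014,0,0,0,0,0,0.018,0,0,0,0,0,0.018,0,0,0]';python3 -m handwheel '[0,0,0.003,0,0,0,0,0,0.005,0,0,0,0,0,0.005,0,0,0]'
```

```text
clock: 8.9
ee_pos: [0.4721, 0.1848, 0.2]
tcp_rot: [-180.0, 0.0, 99.0]
ft_force: [-0.3, 1.0, -0.4]
width: 0.122
gripper_force: 60.5
clock: 9.28
ee_pos: [0.4721, 0.1848, 0.1976]
tcp_rot: [-180.0, 0.0, 99.0]
ft_force: [-0.6, -0.0, -0.9]
width: 0.12
gripper_force: 60.5
```

```bash
python3 -m handwheel '[0,0,0,0,0,-0.1,0,0,0,0,0,-0.2,0,0,0,0,0,-0.3,0,0,0,0,0,-0.4,0,0,0,0,0,-0.5]';python3 -m handwheel '[0,0,0,0,0,-0.1,0,0,0,0,0,-0.2,0,0,0,0,0,-0.3,0,0,0,0,0,-0.4,0,0,0,0,0,-0.45]'
python3 - <<'E'
from h import *
s=ctrl.observe();print(s["moment"],s["ft_force"])
E
```

```text
clock: 9.9
ee_pos: [0.4721, 0.1849, 0.1976]
tcp_rot: [-180.0, -0.0, 144.3]
ft_force: [-1.4, 1.2, -0.9]
width: 0.118
gripper_force: 60.4
clock: 10.52
ee_pos: [0.4721, 0.1852, 0.1977]
tcp_rot: [180.0, -0.0, -175.3]
ft_force: [-1.3, 1.5, -2.3]
width: 0.118
gripper_force: 60.3
[ 0.4235608   0.27333756 -0.02167741] [-1.28626289  1.4753976  -2.26056382]
```

```bash
python3 -m handwheel '[0,0,0,0,0,-0.04,0,0,0,0,0,-0.07,0,0,0,0,0,-0.07]'
python3 - <<'E'
from h import *
s=ctrl.observe();print(s["moment"],s["ft_force"])
E
python3 -m handwheel '[0,0,0,0,0,-0.03,0,0,0,0,0,-0.05,0,0,0,0,0,-0.05]'
python3 - <<'E'
from look import *
s=ctrl.observe();print(s["moment"],s["ft_force"])
im=ctrl.camera("wrist")
cv2.imwrite("pics/w7c.png",cv2.resize(im[100:400,160:480,::-1],None,fx=1.8,fy=1.8,interpolation=cv2.INTER_CUBIC))
E
```

```text
clock: 10.9
ee_pos: [0.4721, 0.1852, 0.1977]
tcp_rot: [180.0, -0.0, -169.2]
ft_force: [-1.7, 2.7, -1.8]
width: 0.122
gripper_force: 60.3
[ 0.5621946   0.27321448 -0.0482021 ] [-1.7407238   2.70444791 -1.75222677]
clock: 11.28
ee_pos: [0.4721, 0.1851, 0.1977]
tcp_rot: [180.0, -0.0, -164.7]
ft_force: [-2.0, 4.1, -1.1]
width: 0.115
gripper_force: 60.2
[ 0.86006703  0.27874394 -0.01732821] [-2.02535801  4.12833005 -1.08992251]
```

View pics/w7c.png

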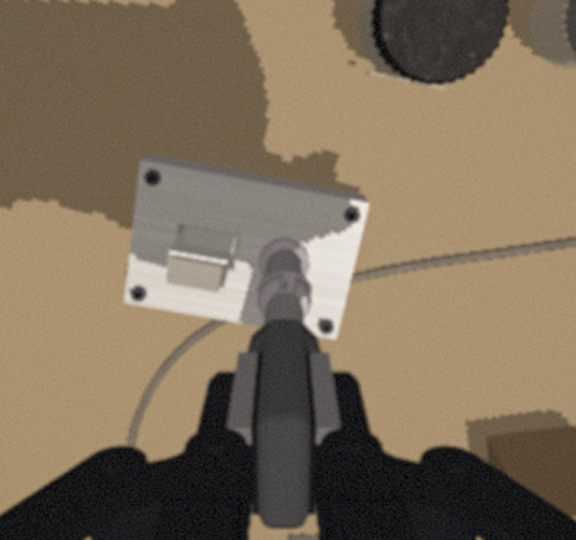

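The view shows the cell free at (198,265), with the bar hidden behind the key and gripper toward carrier +x. I'll turn a bit further to be sure of the stop.

```bash
python3 -m handwheel '[0,0,0,0,0,-0.03,0,0,0,0,0,-0.05,0,0,0,0,0,-0.05]'
python3 - <<'E'
from h import *
s=ctrl.observe();print(s["moment"],s["ft_force"])
p=tcp()[0]; F=np.array(s["ft_force"]);print(np.array(s["moment"])-np.cross(p,F))
E
```

```text
clock: 11.7
ee_pos: [0.472, 0.1852, 0.1977]
tcp_rot: [180.0, -0.0, -160.2]
ft_force: [-1.9, 5.4, -2.0]
width: 0.122
gripper_force: 60.2
[ 1.13836482  0.41573997 -0.09399418] [-1.93962613  5.39780667 -2.00690421]
[ 2.57708626 -0.14810977 -3.00102558]
```

```bash
python3 -m handwheel '[0,0,0,0,0,0.05,0,0,0,0,0,0.11,0,0,0,0,0,0.11]'; python3 -m handwheel '[0,0,-0.02,0,0,0,0,0,-0.1,0,0,0,0.1,0,-0.1,0,0,0,0.14,0,-0.1,0,0,0,0.14,0,-0.1,0,0,0]';python3 - <<'E'
from look import *
im,cal,o=look(["clamp_slot","key_tip","cell"],"w8")
p,r=tcp();zt=p[2]-.132
for n,z in(("clamp_slot",.071),("key_tip",zt),("cell",.01)):
    for q,c in o[n]: print(n,q.round(1),round(c,2),at("wrist",q,z,cal).round(4))
print(p,zt)
for d in ctrl.outline_of("wrist","clamp")[:1]: print(d["bbox"],d["confidence"])
im2=ctrl.camera("top");cv2.imwrite("pics/t8.png",im2[:,:,::-1])
a=cv2.resize(im[100:400,160:480,::-1],(400,375),interpolation=cv2.INTER_CUBIC);b=cv2.resize(im2[250:310,200:280,::-1],(400,300),interpolation=cv2.INTER_CUBIC)
cv2.imwrite("pics/w8c.png",np.hstack([a,np.vstack([b,np.zeros((75,400,3),np.uint8)])]))
E
```

```text
clock: 12.08
ee_pos: [0.4723, 0.1848, 0.1978]
tcp_rot: [-180.0, 0.0, -170.1]
ft_force: [-0.6, 2.2, -1.1]
width: 0.125
gripper_force: 60.4
clock: 12.7
ee_pos: [0.4028, 0.1724, 0.2489]
tcp_rot: [-180.0, 0.1, -170.0]
ft_force: [0.4, -0.2, 0.1]
width: 0.122
gripper_force: 60.4
clamp_slot [299.8 282.8] 0.33 [0.4385 0.1636 0.071 ]
key_tip [314.3 266.7] 0.87 [0.4041 0.1702 0.1161]
cell [282.2 285.4] 0.64 [0.4732 0.1477 0.01  ]
[0.40439745 0.17280115 0.24807121] 0.11607121082733884
```

View pics/w8c.png

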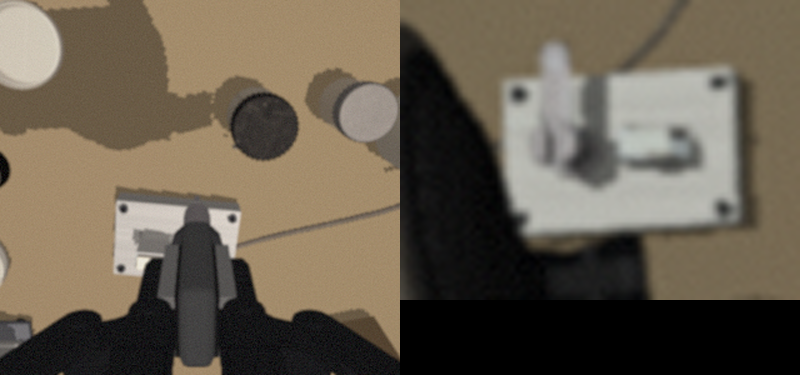

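Top crop: the bar now points to world +x, from (553,150) to (555,45), off the cell. It may be a few degrees short of the stop, so I'll measure the bar angle from a clear viewpoint.

```bash
python3 -m handwheel '[-0.11,0,0,0,0,0,-0.22,0,0,0,0,0,-0.32,0,0,0,0,0,-0.32,0,0,0,0,0]'
cat >> fit.py <<'E'
CLAMP=[np.vstack([box(.011,.041,.0615,.0645,0,-.0165-.0045)]),cyl(.019,.0615,.071),cyl(.015,.024,.0615)]
def lines(im,cam,cal,z,c,rad,title=""):
    "rectify a patch (world x right, y up) at height z around c, 0.25 mm per pixel"
    n=int(rad/.00025);g=np.arange(-n,n+1)*.00025
    X,Y=np.meshgrid(c[0]+g,c[1]-g);uv=proj(cam,np.c_[X.ravel(),Y.ravel(),np.full(X.size,z)],cal).reshape(*X.shape,2).astype(np.float32)
    return cv2.remap(im,uv[...,0],uv[...,1],cv2.INTER_CUBIC)
E
python3 - <<'E'
from look import *;from fit import *
im,cal,o=look(["clamp_slot","carrier","cell"],"w9")
for n,z in(("clamp_slot",.071),("carrier",0),("cell",.01)):
    for q,c in o[n]: print(n,q.round(1),round(c,2),at("wrist",q,z,cal).round(4))
for d in ctrl.outline_of("wrist","clamp")[:2]:
    print(d["bbox"],d["confidence"],d["mask"].sum())
    for P in(CLAMP,CLAMP[:2]):
        x,i=fit(P,d["mask"],(.4717,.184),"wrist",cal,[1.5,1.65,1.2]);print(x[:2].round(4),np.degrees(x[2]),i)
    m=d["mask"]
CAR=[box(.064,.096,.004,.024)]
for d in ctrl.outline_of("wrist","carrier")[:1]:
    mm=d["mask"]|m;x,i=fit(CAR,mm,(.473,.1656),"wrist",cal,[.07,0,.15]);print("carrier",x[:2].round(4),np.degrees(x[2]),i)
E
```

```text
clock: 13.5
ee_pos: [0.5637, 0.2003, 0.246]
tcp_rot: [-180.0, -0.0, -170.1]
ft_force: [0.6, -0.5, -0.7]
width: 0.122
gripper_force: 60.4
clamp_slot [318.5 118.5] 0.77 [0.4719 0.1848 0.071 ]
carrier [294.9 123. ] 0.83 [0.4762 0.1643 0.    ]
cell [277.  115.4] 0.64 [0.473  0.1488 0.01  ]
[305.7, 100.5, 28.8, 75.2] 0.65 1357
[0.4703 0.185 ] 94.29783236482554 0.9213845955138416
[0.4703 0.185 ] 94.29783236482554 0.9213845955138416
carrier [0.4721 0.1666] 4.201743758094706 0.890423006463602
```

The bar is at 94.3° and the carrier yaw is 4.3°, so the clamp is at its 90° stop. I'll return the key now.

```bash
python3 -m handwheel '[0.05,-0.1,0,0,0,0.11,0.1,-0.2,0,0,0,0.22,0.15,-0.3,0,0,0,0.33,0.2,-0.4,0,0,0,0.45,0.2,-0.5,0,0,0,0.56]'
python3 - <<'E'
from h import *
go([.4698,-.2083,.24],36.8)
E
```

```text
clock: 14.42
ee_pos: [0.5035, -0.0643, 0.2487]
tcp_rot: [180.0, 0.0, 139.2]
ft_force: [0.7, 0.0, -0.8]
width: 0.123
gripper_force: 60.4
row [-0.1373, -0.262, 0.0174, 0.0002, 0.0001, 1.1374] shift mm [ -68.6 -131.     8.7] deg [  0.    0.  102.4]
```

```bash
python3 -m handwheel '[-0.137,-0.262,0,0,0,0.12,-0.137,-0.262,0,0,0,0.23,-0.137,-0.262,0,0,0,0.35,-0.137,-0.262,0,0,0,0.47,-0.137,-0.262,0,0,0,0.58]' >/dev/null; python3 -m handwheel '[0,0,0,0,0,0.11,0,0,0,0,0,0.22,0,0,0,0,0,0.33,0,0,0,0,0,0.44,0,0,0,0,0,0.555]' ;python3 - <<'E'
from look import *
go([.4698,-.2083,.19],36.8)
E
```

```text
clock: 15.68
ee_pos: [0.4719, -0.2068, 0.2484]
tcp_rot: [180.0, -0.0, 37.0]
ft_force: [-0.4, -0.5, -0.6]
width: 0.121
gripper_force: 60.5
row [-0.0052, -0.0003, 0.1168, 0.0005, -0.0001, 0.0026] shift mm [-2.6 -0.1 58.4] deg [ 0.  -0.   0.2]
```

```bash
python3 -m handwheel '[-0.005,0,0.05,0,0,0,-0.005,0,0.1,0,0,0,-0.005,0,0.113,0,0,0,-0.005,0,0.113,0,0,0]' ;python3 - <<'E'
from look import *
im,cal,o=look(["key_tip","stand"],"w10")
for n,z in(("stand",0),("key_tip",.059)):
    for q,c in o[n]: print(n,q.round(1),round(c,2),at("wrist",q,z,cal).round(4))
go([.4698,-.2083,.133],36.8)
E
```

```text
clock: 16.18
ee_pos: [0.4703, -0.2087, 0.1918]
tcp_rot: [180.0, -0.0, 37.4]
ft_force: [-0.3, -0.0, -0.8]
width: 0.121
gripper_force: 60.5
stand [315.7 239. ] 0.8 [ 0.4693 -0.2085  0.    ]
key_tip [317. 264.] 0.82 [ 0.4709 -0.2086  0.059 ]
row [-0.0009, -0.0025, 0.1187, 0.0012, -0.0004, 0.0062] shift mm [-0.4 -1.2 59.4] deg [ 0.1 -0.   0.6]
```

```bash
python3 -m handwheel '[0,-0.001,0.02,0,0,0,0,-0.001,0.04,0,0,0,0,-0.001,0.05,0,0,0]' ; python3 -m handwheel '[0,0,0.02,0,0,0,0,0,0.04,0,0,0,0,0,0.06,0,0,0,0,0,0.065,0,0,0,0,0,0.065,0,0,0]'
```

```text
clock: 16.7
ee_pos: [0.4697, -0.2082, 0.1653]
tcp_rot: [-179.9, 0.0, 37.4]
ft_force: [-0.1, 0.1, -0.9]
width: 0.119
gripper_force: 60.5
clock: 17.32
ee_pos: [0.4701, -0.2084, 0.1337]
tcp_rot: [180.0, 0.0, 37.4]
ft_force: [0.1, -0.3, -0.6]
width: 0.125
gripper_force: 60.5
```

Inside with no side force. I'll go down the last millimetre, then release.

```bash
python3 -m handwheel '[0,0,0.002,0,0,0,0,0,0.002,0,0,0]'; python3 -m handwheel '[0,0,0,0,0,0,0,0,0,0,0,0,0,0,0,0,0,0,0,0,0,0,0,0]' 0.5; python3 -m handwheel '[0,0,-0.1,0,0,0,0,0,-0.22,0,0,0,0,0,-0.26,0,0,0,0,0,-0.26,0,0,0]'
python3 - <<'E'
from look import *;from fit import *
im,cal,o=look(["key","stand"],"w11")
KEY2=[np.vstack([box(.011,.028,.050,.094),box(.011,.016,.1,.102)]),KEY[1]]
for n,P,ys in(("key",KEY2,[-.96,-.7,-1.2]),("stand",STAND,[.1,.4,.8,1.2])):
    print(o[n])
    for d in ctrl.outline_of("wrist",n)[:1]:
        x,i=fit(P,d["mask"],(.469,-.208),"wrist",cal,ys);print(n,d["bbox"],x[:2].round(4),np.degrees(x[2]).round(1),"iou",i.round(3))
E
```

```text
clock: 17.58
ee_pos: [0.4702, -0.2085, 0.133]
tcp_rot: [180.0, -0.0, 37.4]
ft_force: [0.1, -0.6, -0.8]
width: 0.124
gripper_force: 60.7
clock: 18.08
ee_pos: [0.4701, -0.2084, 0.1328]
tcp_rot: [180.0, 0.0, 37.4]
ft_force: [-0.5, 0.6, -1.1]
width: 0.5
gripper_force: 0.0
clock: 18.58
ee_pos: [0.4706, -0.2086, 0.2643]
tcp_rot: [179.8, -0.1, 37.4]
ft_force: [0.4, -0.1, -0.2]
width: 0.5
gripper_force: 0.0
[(array([317.7, 220.1]), 0.81)]
key [305.7, 217.4, 24.3, 49.4] [ 0.47   -0.2092] -52.1 iou 0.9
[(array([315.4, 217.5]), 0.82)]
stand [277.4, 184.4, 75.6, 81.8] [ 0.4709 -0.2087] -23.4 iou 0.762
```

Key is standing in the stand at its starting pose. Next the cell; I'll move above it.

Run:
```python
from look import *
go([.4735,.15,.20],94.4)
```

```text
row [0.4408, -0.5643, 0.1236, -0.0019, -0.0002, -0.6339] shift mm [ 220.4 -282.1   61.8] deg [ -0.2  -0.  -57. ]
```

```bash
python3 -m handwheel '[0.07,-0.09,0,0,0,-0.11,0.147,-0.188,0,0,0,-0.22,0.22,-0.28,0,0,0,-0.33,0.294,-0.376,0,0,0,-0.44,0.367,-0.47,0.03,0,0,-0.55]' >/dev/null
python3 - <<'E'
from look import *
go([.4735,.15,.20],94.4)
E
```

```text
row [0.1166, -0.0058, 0.0951, 0.0007, 0.0, -0.0804] shift mm [58.3 -2.9 47.6] deg [ 0.1  0.  -7.2]
```

```bash
python3 -m handwheel '[0.11,-0.006,0.03,0,0,-0.08,0.117,-0.006,0.095,0,0,-0.08,0.117,-0.006,0.099,0,0,-0.08]'
python3 - <<'E'
from look import *;from fit import *
im,cal,o=look(["cell","carrier","clamp_slot"],"w12")
for n,z in(("cell",.01),("carrier",0),("clamp_slot",.071)):
    for q,c in o[n]: print(n,q.round(1),round(c,2),at("wrist",q,z,cal).round(4))
mk={}
for n in("cell","carrier","clamp"):
    for d in ctrl.outline_of("wrist",n)[:1]: mk[n]=d["mask"];print(n,d["bbox"],d["confidence"])
x,i=fit(CELL,mk["cell"],(.4735,.15),"wrist",cal,[.07,0,.15]);print("cell",x[:2].round(4),np.degrees(x[2]).round(1),i)
mm=mk["cell"]|mk["carrier"]|mk["clamp"]
CAR=[box(.064,.096,.004,.024)]
x,i=fit(CAR+[P@np.array([[0,1,0],[-1,0,0],[0,0,1]])+[0,.018,0] for P in CLAMP],mm,(.473,.166),"wrist",cal,[.07,.1]);print("carrier",x[:2].round(4),np.degrees(x[2]).round(1),i)
print(x[:2]+R.from_euler("z",x[2]).apply([0,-.016,0])[:2])
S=[box(.0105,.020,.0599,.060)]
go([.4735,.15,.20],94.4)
# measure white stopper top by threshold in rectified patch
pt=lines(im,"wrist",cal,.060,(.4735,.150),.03);g=cv2.cvtColor(pt,cv2.COLOR_RGB2HSV)
np.save("pt.npy",pt);print(g[60:181:10,60:181:10,2]);print(g[60:181:10,60:181:10,1])
E
```

```text
clock: 19.82
ee_pos: [0.4719, 0.1488, 0.1956]
tcp_rot: [-179.6, 0.0, 94.1]
ft_force: [0.2, -0.3, 0.5]
width: 0.498
gripper_force: 0.0
cell [319.1 239. ] 0.81 [0.472  0.1499 0.01  ]
carrier [318.5 218.2] 0.76 [0.4704 0.1647 0.    ]
clamp_slot [322.1 212.7] 0.81 [0.4712 0.1857 0.071 ]
cell [311.2, 230.3, 19.4, 42.5] 0.89
carrier [275.6, 159.4, 116.1, 122.6] 0.59
clamp [304.7, 195.4, 86.3, 34.6] 0.7
cell [0.4737 0.151 ] 5.9 0.9054597219896164
carrier [0.4725 0.1665] 4.2 0.9728584321625336
[0.47369968 0.15057182]
row [0.0046, -0.0009, -0.0016, 0.0011, -0.0, -0.0046] shift mm [ 2.3 -0.5 -0.8] deg [ 0.1 -0.  -0.4]
[[198 195 195 108 160 188 193 158 117 201 199 197 201]
 [193 200 191 122 171 203 207 182 176 196 197 201 199]
 [195 199 188 130 182 195 207 216 187 190 199 203 197]
 [196 199 187 119 222 229 229 226 200 191 195 201 193]
 [194 199 185 118 217 230 227 229 204 181 199 201 194]
 [194 197 194 147 214 228 227 229 213 178 195 198 197]
 [172 181 197 156 210 228 228 228 221 116 121 174 191]
 [120 130 138 123 206 227 230 229 226 122 121 136 137]
 [122 122 123 123 201 228 227 228 224 125 125 126 122]
 [123 123 122 124 191 231 229 229 228 129 126 124 123]
 [121 125 127 124 136 167 156 141 134 123 121 127 122]
 [124 124 122 122 128 124 131 125 119 119 126 123 124]
 [122 124 124 118 125 119 121 115 110 108 105 105 105]]
[[19 18 17 17 11 12 13 15 20 20 18 18 20]
 [17 20 17 17  9 11 10 14 16 21 18 19 18]
 [20 22 18 22 38 35 36 33 18 21 19 19 18]
 [20 19 18 17 29 20 21 21 23 23 14 18 17]
 [18 22 21 19 29 22 21 22 26 15 18 19 18]
 [21 19 17 17 29 25 24 21 25 19 21 18 21]
 [22 18 21 20 24 22 20 23 25 13 21 18 19]
 [23 20 18 17 28 25 23 22 26 21 13 17 22]
 [17 17 15 23 25 25 25 25 26 18 22 18 21]
 [17 15 21 16 25 24 23 24 27 18 16 19 23]
 [15 20 20 19 15 26 25 24 23 17 17 22 23]
 [16 19 17 19 20 23 19 14 17 13 20 23 23]
 [21 21 21 26 35 41 30 31 44 59 68 70 83]]
```

```bash
python3 -m handwheel '[0.003,0,0.05,0,0,-0.006,0.003,0,0.08,0,0,-0.006,0.003,0,0.08,0,0,-0.006,0.003,0,0.08,0,0,-0.006]'
python3 - <<'E'
from look import *;from fit import *
go([.4737,.1506,.101],95)
im,cal,o=look([],"w13")
for d in ctrl.outline_of("wrist","cell")[:1]:
    print(d["bbox"],d["confidence"]);x,i=fit(CELL,d["mask"],(.4735,.15),"wrist",cal,[.07,0,.15]);print("cell",x[:2].round(4),np.degrees(x[2]).round(1),i)
pt=lines(im,"wrist",cal,.060,(.4737,.1505),.02);v=cv2.GaussianBlur(pt.max(2),(0,0),2)
m=(v>212).astype(np.uint8);n,l,s,c=cv2.connectedComponentsWithStats(m);k=1+s[1:,4].argmax()
r=cv2.minAreaRect(np.argwhere(l==k)[:,::-1].astype(np.float32));print("stopper",.4737+(r[0][0]-80)*.00025,.1505-(r[0][1]-80)*.00025,np.array(r[1])*.25,r[2])
E
```

```text
clock: 20.68
ee_pos: [0.4739, 0.1498, 0.1588]
tcp_rot: [180.0, 0.0, 94.6]
ft_force: [-0.5, -0.1, -0.7]
width: 0.503
gripper_force: 0.0
row [0.0017, -0.0003, 0.1156, 0.0005, 0.0, -0.0047] shift mm [ 0.8 -0.1 57.8] deg [ 0.   0.  -0.4]
[303.3, 251.2, 25.4, 49.6] 0.75
cell [0.4736 0.1492] 7.1 0.8373140705695848
stopper 0.47310368843078615 0.1536844253540039 [12.15442181  9.89103031] 84.80557250976562
```

```bash
python3 -m handwheel '[0.001,-0.001,0.05,0,0,0,0.001,-0.001,0.09,0,0,0,0.001,-0.001,0.114,0,0,0,0.001,-0.001,0.114,0,0,0]'; python3 -m handwheel '[0,0,0,0,0,0,0,0,0,0,0,0,0,0,0,0,0,0,0,0,0,0,0,0,0,0,0,0,0,0]' 0 40
```

```text
clock: 21.28
ee_pos: [0.4728, 0.1503, 0.101]
tcp_rot: [-179.9, 0.0, 94.6]
ft_force: [0.4, 0.3, 0.8]
width: 0.502
gripper_force: 0.0
clock: 21.9
ee_pos: [0.4735, 0.1504, 0.1021]
tcp_rot: [179.9, -0.0, 94.6]
ft_force: [-0.2, -0.1, 6.2]
width: 0.137
gripper_force: 41.2
```

```bash
python3 -m handwheel '[0,0,-0.06,0,0,0,0,0,-0.17,0,0,0,0,0,-0.29,0,0,0,0,0,-0.39,0,0,0]'
python3 - <<'E'
from look import *
go([.53,-.03,.30],96)
E
```

```text
clock: 22.4
ee_pos: [0.4728, 0.1503, 0.2987]
tcp_rot: [179.9, -0.0, 94.6]
ft_force: [2.1, -0.0, -0.9]
width: 0.138
gripper_force: 40.6
row [-0.3686, 0.0852, -0.0025, 0.0009, -0.0, -0.0156] shift mm [-184.3   42.6   -1.2] deg [ 0.1 -0.  -1.4]
```

```bash
python3 -m handwheel '[-0.1,0.025,0,0,0,0,-0.2,0.05,0,0,0,-0.01,-0.3,0.075,0,0,0,-0.02,-0.368,0.085,0,0,0,-0.02,-0.368,0.085,0,0,0,-0.02]'
cat > chk.py <<'E'
from look import *;from fit import *
def cell_in_hand(tag):
    p,r=tcp();im,cal,o=look(["cell","cell_mark"],tag)
    for n,z in(("cell",p[2]-.092),("cell_mark",p[2]-.077)):
        for q,c in o[n][:1]: print(n,q.round(1),round(c,2),at("wrist",q,z,cal).round(4),"tcp",p.round(4))
def yawlines(im,cal,cam,z=.018,c=(.63,-.058),rad=.13):
    pt=cv2.cvtColor(lines(im,cam,cal,z,c,rad),cv2.COLOR_RGB2GRAY)
    L=cv2.HoughLinesP(cv2.Canny(cv2.GaussianBlur(pt,(0,0),3),15,45),1,np.pi/1440,60,minLineLength=130,maxLineGap=15)
    for x0,y0,x1,y1 in (L[:,0] if L is not None else[]):
        d=np.array([x1-x0,-(y1-y0)],float);a=np.degrees(np.arctan2(d[1],d[0]))%180
        if 75<a<115: print("line yaw",round(a-90,1),"len",round(np.hypot(*d)*.25),"xmid",round(c[0]+((x0+x1)/2-pt.shape[1]/2)*.00025,4),"ymid",round(c[1]-((y0+y1)/2-pt.shape[0]/2)*.00025,3))
E
python3 - <<'E'
from chk import *
for cam in("wrist","top","side"):
    im,cal,o=look(["beam","checker"],cam+"14",cam)
    for n,z in(("beam",.07),("checker",0)):
        for q,c in o[n]: print(cam,n,q.round(1),round(c,2),at(cam,q,z,cal).round(4))
    yawlines(im,cal,cam)
cell_in_hand("w14b")
E
```

```text
clock: 23.02
ee_pos: [0.5302, -0.0318, 0.296]
tcp_rot: [-180.0, 0.0, 96.2]
ft_force: [-1.0, 0.2, -0.5]
width: 0.138
gripper_force: 40.6
wrist beam [418.2 264.4] 0.6 [ 0.6308 -0.0581  0.07  ]
wrist checker [398.1 241.7] 0.92 [ 0.6276 -0.0581  0.    ]
line yaw 9.8 len 87 xmid 0.6248 ymid -0.061
line yaw 9.4 len 82 xmid 0.6221 ymid -0.062
line yaw 9.4 len 63 xmid 0.6172 ymid -0.072
line yaw 9.7 len 58 xmid 0.6412 ymid -0.073
line yaw 9.3 len 52 xmid 0.6379 ymid -0.071
line yaw 9.7 len 56 xmid 0.6474 ymid -0.073
line yaw 8.6 len 34 xmid 0.6089 ymid 0.028
line yaw 10.9 len 45 xmid 0.5649 ymid -0.155
line yaw 6.6 len 37 xmid 0.5632 ymid -0.169
line yaw 5.7 len 48 xmid 0.5297 ymid -0.127
line yaw 8.8 len 37 xmid 0.6092 ymid 0.025
line yaw 20.7 len 37 xmid 0.601 ymid -0.164
line yaw 9.4 len 45 xmid 0.6725 ymid 0.028
line yaw 9.0 len 45 xmid 0.6724 ymid 0.027
line yaw 6.6 len 35 xmid 0.5261 ymid -0.17
line yaw 14.6 len 45 xmid 0.582 ymid -0.16
line yaw 5.8 len 37 xmid 0.5295 ymid -0.123
line yaw 2.2 len 33 xmid 0.5245 ymid -0.147
side beam [371.1 254.3] 0.8 [ 0.6345 -0.0495  0.07  ]
side checker [367.2 285.5] 0.61 [ 0.6312 -0.0533  0.    ]
side checker [279.3 224.3] 0.33 [0.4761 0.1698 0.    ]
cell_mark [319.8 306.6] 0.55 [ 0.5311 -0.0292  0.2194] tcp [ 0.53   -0.029   0.2964]
```

Run:
```python
from look import *
go([.57,-.10,.20],99.5)
```

```text
row [-0.1493, 0.0637, 0.1927, 0.0, 0.0001, -0.0342] shift mm [-74.6  31.8  96.3] deg [ 0.   0.  -3.1]
```

```bash
python3 -m handwheel '[-0.075,0.032,0.08,0,0,-0.036,-0.149,0.064,0.15,0,0,-0.036,-0.149,0.064,0.192,0,0,-0.036,-0.149,0.064,0.192,0,0,-0.036]'
python3 - <<'E'
from chk import *
im,cal,o=look(["beam","checker"],"w15")
for n,z in(("beam",.07),("checker",0)):
    for q,c in o[n]: print(n,q.round(1),round(c,2),at("wrist",q,z,cal).round(4))
yawlines(im,cal,"wrist",z=.018,rad=.09)
cell_in_hand("w15b")
# patch at z=.07, rows along checker y (up=+), columns along its x
y=np.radians(9.5);g=np.arange(-24,25,2)*.001;h=np.arange(56,-57,-4)*.001
X,Y=np.meshgrid(g,h);W=np.c_[.631+X.ravel()*np.cos(y)-Y.ravel()*np.sin(y),-.058+X.ravel()*np.sin(y)+Y.ravel()*np.cos(y),np.full(X.size,.07)]
uv=proj("wrist",W,cal).reshape(*X.shape,2).astype(np.float32)
v=cv2.remap(cv2.GaussianBlur(im,(0,0),1).max(2),uv[...,0],uv[...,1],1)
for a,row in zip(h,v): print(f"{a*1000:4.0f}"," ".join(f"{b:3d}" for b in row))
E
```

```text
clock: 24.12
ee_pos: [0.5693, -0.1002, 0.1984]
tcp_rot: [-179.8, -0.1, 99.6]
ft_force: [-0.2, 0.2, -0.1]
width: 0.133
gripper_force: 40.6
beam [427.5 222.3] 0.75 [ 0.631 -0.059  0.07 ]
checker [400.6 203.6] 0.72 [ 0.6313 -0.061   0.    ]
line yaw 9.8 len 88 xmid 0.6249 ymid -0.06
line yaw 9.9 len 71 xmid 0.6405 ymid -0.068
line yaw 9.8 len 90 xmid 0.6225 ymid -0.061
line yaw 9.6 len 63 xmid 0.6181 ymid -0.075
line yaw 9.5 len 61 xmid 0.6379 ymid -0.067
line yaw 9.7 len 70 xmid 0.6465 ymid -0.066
line yaw 9.7 len 49 xmid 0.5993 ymid -0.087
line yaw 9.7 len 68 xmid 0.6404 ymid -0.068
cell [314.4 291.9] 0.65 [ 0.569  -0.0999  0.1096] tcp [ 0.5706 -0.0999  0.2016]
  56 140 140 129  91  91  74  74 171  44  22  26  30  29  31  30  29  27  27 124 183 168 168 168 169 168
  52 139 138 128  90  90  72  15  17  21  22  28  29  31  31  28  27  25  23  48 160 169 168 168 167 168
  48 137 138 136 123 117 112  37  15  17  20  21  23  25  25  24  26  24  22  98 165 169 168 170 168 168
  44 137 132  93 139 140 117  20  16  17  20  22  26  26  28  30  32  28  26  59 162 169 169 168 169 169
  40 141 13
[... 1913 characters left out ...]
14 115 118 119 118 118 118 119 120 125 164 171 170 170 171 170 170 169
 -36 136 136 129 103 102  88  42  68  95 109 117 120 120 119 120 121 118 140 158 166 170 170 171 171 170
 -40 142 138 130  94  95  88  24  17  20  20  26  46  72  81  90  81  51  41  53 151 171 171 170 170 170
 -44 134 135 126  95  88  77  27  17  21  23  23  24  26  29  28  29  28  26  50 152 171 170 171 170 170
 -48 133 135 130  99  90  86  40  17  21  22  24  26  26  25  28  28  26  27  51 150 171 170 170 170 169
 -52 133 129 110 125 101  78  25  16  18  20  23  24  27  27  26  27  24  23  83 163 170 170 171 170 169
 -56 139 134  92 133 135  88  25  13  19  24  24  27  27  28  28  28  26  24  50 152 170 170 170 170 170
```

Run:
```python
from look import *
go([.6308,-.059,.20],99.7)
```

```text
row [0.0604, 0.1326, 0.0035, 0.0014, 0.0008, -0.0003] shift mm [30.2 66.3  1.8] deg [ 0.1  0.1 -0. ]
```

```bash
python3 -m handwheel '[0.03,0.066,0,0,0,-0.001,0.06,0.132,0,0,0,-0.001,0.06,0.132,0,0,0,-0.001,0.06,0.132,0,0,0,-0.001]'; python3 -m handwheel '[0,0,0,0,0,0,0,0,0,0,0,0]'
python3 - <<'E'
from chk import *
go([.6308,-.059,.147],99.7)
cell_in_hand("w16")
im,cal,o=look(["beam"],"w16b")
for n,z in(("beam",.07),):
    for q,c in o[n]: print(n,q.round(1),round(c,2),at("wrist",q,z,cal).round(4))
E
```

```text
clock: 24.92
ee_pos: [0.6297, -0.0595, 0.2005]
tcp_rot: [-180.0, 0.0, 99.8]
ft_force: [0.7, 0.1, 0.1]
width: 0.136
gripper_force: 40.6
clock: 25.18
ee_pos: [0.6298, -0.0601, 0.2006]
tcp_rot: [180.0, 0.0, 99.7]
ft_force: [0.1, -0.8, -0.7]
width: 0.136
gripper_force: 40.6
row [0.0019, 0.0024, 0.1071, 0.0, 0.0001, -0.0002] shift mm [ 0.9  1.2 53.6] deg [ 0.  0. -0.]
cell [317.2 265.4] 0.68 [ 0.6269 -0.0445  0.1086] tcp [ 0.6298 -0.0601  0.2006]
cell_mark [319.1 303.6] 0.87 [ 0.6303 -0.0587  0.1236] tcp [ 0.6298 -0.0601  0.2006]
```

```bash
python3 -m handwheel '[0.001,0.002,0.03,0,0,0,0.0015,0.002,0.06,0,0,0,0.0015,0.002,0.09,0,0,0,0.0015,0.002,0.107,0,0,0,0.0015,0.002,0.107,0,0,0]'; python3 -m handwheel '[0,0,0,0,0,0,0,0,0,0,0,0,0,0,0,0,0,0]'
python3 - <<'E'
from chk import *
go([.6308,-.059,.147],99.7)
cell_in_hand("w17")
p=tcp()[0]
for cam in("wrist","side","top"):
    im,cal,o=look(["beam","cell_mark","cell"],cam+"17",cam)
    for n,z in(("beam",.07),("cell_mark",.07),("cell",.055)):
        for q,c in o[n][:1]: print(cam,n,q.round(1),round(c,2),at(cam,q,z,cal).round(4))
    print("expected px of mark",proj(cam,[p[0],p[1],.07],cal).round(1))
for d in ctrl.outline_of("side","cell")[:1]: print(d["bbox"],d["confidence"])
E
```

```text
clock: 26.05
ee_pos: [0.6307, -0.0586, 0.1457]
tcp_rot: [-179.9, -0.0, 99.7]
ft_force: [0.3, -0.7, -0.4]
width: 0.141
gripper_force: 40.6
clock: 26.42
ee_pos: [0.6312, -0.0587, 0.1473]
tcp_rot: [180.0, 0.0, 99.7]
ft_force: [-0.2, 0.9, -0.8]
width: 0.135
gripper_force: 40.6
row [-0.0005, -0.0009, 0.0006, 0.0005, 0.0003, 0.0003] shift mm [-0.3 -0.5  0.3] deg [0. 0. 0.]
cell [313.7 293.2] 0.85 [ 0.6293 -0.0595  0.0553] tcp [ 0.6312 -0.0587  0.1473]
cell_mark [318.  306.4] 0.79 [ 0.6315 -0.0589  0.0703] tcp [ 0.6312 -0.0587  0.1473]
wrist cell_mark [319.1 306.5] 0.67 [ 0.6319 -0.0588  0.07  ]
wrist cell [315. 292.] 0.68 [ 0.6297 -0.0586  0.055 ]
expected px of mark [[317.6 305.9]]
side beam [373.  259.1] 0.94 [ 0.6351 -0.0636  0.07  ]
side cell_mark [371.1 254.7] 0.53 [ 0.6343 -0.0507  0.07  ]
side cell [373.  262.6] 0.5 [ 0.638  -0.0548  0.055 ]
expected px of mark [[370.2 257.6]]
top cell_mark [241.  279.1] 0.34 [0.4712 0.163  0.07  ]
expected px of mark [[353.4 202.6]]
[367.8, 239.2, 12.0, 25.2] 0.72
```

Run:
```python
from rig import ctrl
print(ctrl.job_done())
```

```text
the job is handed in; nothing more can be done
None
```

I handed the job in at about 26.5 s: the clamp is at its stop and the key is back standing in its stand. The cell is gripped by its frosted faces and held upright in the middle of the checker gap, measured within about 1 mm and aligned with the beam. No verdict came back, and I did not image the loupe, dish and sample box again, though nothing was moved near them.

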